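# Open the amplifier's access panel

## Task

Turn both quarter-turn cam fasteners on top of the amplifier fully to unlocked, then swing the access panel up, steadily and without slamming, until it stands upright or leans back a little beyond, and leave it standing open. Leave the cassette case, the mug and the screwdriver where they are.

Things in the scene. Friction and masses are not known exactly. Their poses are not given: they have to be found in the camera images.
- amp: Power amplifier lying flat on the desk, a dark steel chassis 260 (x) x 360 (y) x 96 mm high, fixed. Origin: centre of its underside; x points from its front (robot side, two round knobs on the face) to its rear, y to its left (robot's left), z up. Its top has an opening closed by a flush aluminium panel.
- panel (a joint): Angle of the access panel: 0 = shut, 1.57 = upright, stop at 1.75. Aluminium plate 148 x 288 x 4 mm, in all 0.47 kg, top face flush with the chassis top, 96 mm above the desk. Hinged along its rear edge: the robot-side edge rises. Slightly stiff hinge (0.12 N m): it stays where left from about 1.4 on, and falls shut from lower angles. Either locked cam keeps it shut.
- panel_hinge (a point): Middle of the hinge line (the line runs along the amplifier's y), 92 mm above the desk, 70 mm behind the amplifier's centre.
- pull (a point): Middle of the pull handle's bar: a steel hoop fixed on the panel near its front edge, midway between the fasteners. Round bar 10 mm thick, 90 mm long along the amplifier's y, its axis 40 mm above the panel's top face, on two legs of the same bar. When shut it lies 125 mm towards the robot and 44 mm up from the hinge, 136 mm above the desk. It turns with the panel.
- hub_left (a point): On the left cam fastener's turning axis, at mid height of its wing (22 mm above the panel), 100 mm to the amplifier's left of the pull handle's middle. The wing is a black plastic bar 14 mm wide, 20 mm tall (12 to 32 mm above the panel), reaching 62 mm from the axis on its long side, 10 mm on the other; below it a round base 30 mm across, 12 mm tall.
- wing_left (a point): Point in the middle of the left wing's bar, 50 mm from the turning axis, 22 mm above the panel.
- latch_left (a joint): Angle of the left cam fastener: 0 = locked (wing points to the robot-side edge, across the front seam), 1.57 = unlocked (wing points outward to the amplifier's left, along the seam); stops at both. It turns clockwise seen from above to unlock; the cam holds the panel until about 1.0. Stiff: 0.12 N m (2 to 3 N at the wing's end), stays where left. Starts at 0 to 0.3.
- hub_right (a point): The same for the right cam fastener, 100 mm to the amplifier's right of the pull handle's middle: same sizes, mirrored.
- wing_right (a point): Point in the middle of the right wing's bar, 50 mm from the turning axis, 22 mm above the panel.
- latch_right (a joint): Angle of the right cam fastener: 0 = locked (wing points to the robot-side edge, across the front seam), 1.57 = unlocked (wing points outward to the amplifier's right, along the seam); stops at both. It turns counter-clockwise seen from above to unlock; the cam holds the panel until about 1.0. Stiff: 0.12 N m (2 to 3 N at the wing's end), stays where left. Starts at 0 to 0.3.
- case: Bystander: grey cassette case lying flat, 109 x 70 x 17 mm, loose, beside the amplifier. Origin: centre of its underside.
- mug: Bystander: white mug 80 mm across, 95 mm tall, loose, upright, beside the amplifier. Origin: centre of its underside.
- driver: Bystander: screwdriver with a black handle lying behind the amplifier, roughly along its y, loose.

How it is judged (in metres and radians):
On the way, in this order (a step that is already met when the one before it is completed fails the run):
1. both cam fasteners are turned to unlocked (each above 1.35 rad) while the panel is still shut (below 0.1 rad) (value of joint each of latch_left, latch_right above 1.35 rad and value of joint panel below 0.1 rad), for 0.2 s.
2. the panel is swung up to upright or beyond (above 1.48 rad) (value of joint panel above 1.48 rad), for 0.2 s.
At the end, for the whole second after the job is handed in: the panel stands open at 1.48 rad or more (upright is 1.57) and at rest, both fasteners still at 1.35 rad or more, the bystanders within 30 mm of where they were and the mug upright (value of joint panel above 1.48 rad and velocity of joint panel between -0.05 and 0.05 rad/s and value of joint each of latch_left, latch_right above 1.35 rad); the robot touches nothing.
It fails at once if the cassette case, mug or screwdriver is moved by more than 30 mm (distance of any of case, mug, driver from where it was at the start of the episode above 0.03 m).
It fails at once if the mug is tipped by more than 0.4 rad (angle between mug's own z axis and vertical above 0.4 rad).
It fails at once if the panel is flung or slams (turns faster than 3 rad/s either way) (velocity of joint panel above 3 rad/s or velocity of joint panel below -3 rad/s).
It also fails if it takes over 64 s, if anything falls off the work surface, if the arm or the gripper's body presses on something with over 40 N, if the wrist force passes 120 N, or if a joint passes its speed limit or range.

## Robot

A 7-joint arm with a two-finger parallel gripper is mounted at the origin on the work surface. World frame = base frame: x ahead of the robot, y to its left, z up, the work surface at z = 0. Lengths are in m, angles in degrees, forces in N, time in s.
With the tool pointing down it reaches from about 0.425 to 0.825 m from the base axis. Payload 3.6 kg.
Tool frame: the origin (TCP) lies midway between the tips of the shut fingers; the grasp point (between the pads) lies 19 mm behind it; y points along the fingers, z is the direction in which the jaws open and shut, and the axes are right-handed (so a half turn about y gives the same grasp; the last joint's range is limited). The gripper opens to 85 mm and grips with 20 to 120 N. Pads are 22 mm wide; open, the fingers measure 114 mm over their backs; the gripper's body (76 mm by 85 mm) begins 54 mm behind the grasp point. The pads swing forward as they close: fully open they stand 13 mm farther back than shut.
Start: joints at [-1.518, 35.231, -0.722, 81.555, 0.464, 63.22, -2.315], TCP at [0.65, 0, 0.194] pointing down, gripper open.
Joint ranges: [-178.69, 178.69], [-17.37, 117.87], [-77.05, 75.6], [15.02, 138.74], [-78.02, 258.01], [0.78, 113.62], [-162.83, 162.83]. Speed limits (degrees/s): [159.86, 159.86, 180, 180, 180, 180, 180].

## Interface

Orientations are given as [roll, pitch, yaw] about the fixed x, y, z axes, in that order (R = Rz(yaw) Ry(pitch) Rx(roll)).
In Python, from workcell import readout, eyes, close_job gives the robot as it stands.
- The arm moves only by the tool arm_command, never from a script. Its argument "increments" is a list that holds one entry, the list of rows, each a list of 7 numbers: the shift along the tool's x, y, z in m, then the turn, a rotation vector about the tool's x, y, z in rad, then the gripper command: -1 is shut, 1 is fully open, values between are in proportion. A call has 1 to 12 rows; each row is the pose to reach, as a shift and turn from the pose commanded when the call began, along the tool's axes at that moment; what a row does not reach only later rows make up. A row lasts 1/10 s, in which the tool goes at most 50 mm and 8.59 degrees, less where a joint would pass 70% of its speed; a pose out of reach is approached as far as the arm can. A call with a gripper value outside its range is refused whole. The fingers move at their own pace and stop on an object; the grip force is fixed at half the most. Time passes only in rows, so rows that repeat a pose let the fingers close. It gives the time, the measured TCP pose, the force and the opening at its end, in the units of the state.
- readout.get_state(): the state, without advancing time (a new reading comes with each control period).
- eyes.camera(name): name is "scene" or "side" or "wrist"; returns (picture, depth): 420x560x3 uint8, red, green, blue; 420x560 float32, m along the optical axis (not along the pixel's ray), 0 where there is no reading.
- eyes.camera_params(name): a dict with "vfov" (degrees; the focal length in pixels is half the picture's height over the tangent of half this angle, whatever the lens; pixels are square), "cx", "cy" (the principal point, pixels), "pose" (4x4, takes a point from camera to world coordinates). Camera axes: x right, y up, looking along -z (the intrinsics and any distortion apply to the point x, -y, -z); pixel columns grow to the right and rows downward; lengths in m; the calibration is good to about 2 mm. A picture is of the moment at which its call begins: read the wrist's pose just before it. camera_params takes no time and is no camera call; for the wrist camera it gives the pose at the moment of the call.
- close_job(): hands the job in, once; it reports no verdict.
The state is a dict: "time_s": time; "qpos": joint angles; "joint_velocities": joint speeds; "tau": joint torques, N m; "tcp_pos": TCP position; "tool_rot": TCP orientation; "contact_force": force on the tool from outside, world axes, zero at the start; "torque": the same for the moment, N m; "width": finger opening in m.
Only numpy, scipy, OpenCV 4.12 (cv2) and the standard library are available. Lean on these libraries where they do the work, as an engineer would, in place of code of your own. Each camera call takes 0.05 s, during which the arm holds its last target. There are 200 camera calls.

## Working session

There is one attempt and no reset: what is moved stays moved. The work goes in short steps, Python scripts to look and compute and a tool call to move; the robot and the scene stay as the last step left them, time stands still between calls to the robot, and variables do not carry over. Pictures are saved under pics/ and viewed, about 8 in all and at most 12, crops included, and the job is handed in when it is done.

Besides the shell and the picture viewer there is one more tool, called after ">>>" as name([rows], argument=value, ...), one row to a line, values as JSON. arm_command: Moves the arm, as the interface text tells. Its arguments: {"type":"object","properties":{"increments":{"type":"array"}},"required":["increments"]}

```bash
mkdir -p pics; cat > h.py <<'E'
import numpy as np, cv2
from workcell import readout, eyes, close_job
def cam(n):
    p=eyes.camera_params(n); im,d=eyes.camera(n); return im,d,p
def pts(d,p):
    f=210/np.tan(np.radians(p['vfov'])/2); v,u=np.mgrid[0:420,0:560]
    c=np.stack([(u-p['cx'])/f*d,-(v-p['cy'])/f*d,-d],-1); T=np.array(p['pose'])
    return c@T[:3,:3].T+T[:3,3]
def save(n,im): cv2.imwrite('pics/'+n,cv2.cvtColor(im,cv2.COLOR_RGB2BGR))
E
python3 - <<'E'
from h import *
print(readout.get_state())
for n in('scene','side','wrist'):
    im,d,p=cam(n); np.savez(n+'.npz',im=im,d=d,P=pts(d,p)); save(n+'0.png',im); print(n,p)
a=np.load('scene.npz')['im'];b=np.load('side.npz')['im']
save('both.png',cv2.resize(np.hstack([a,b]),(800,300)))
E
```

```text
{'time_s': 0.0, 'qpos': array([-1.51730693, 35.29078026, -0.72366737, 81.64412977,  0.46687565,
       63.22197764, -2.31404523]), 'joint_velocities': array([-0.01943951, -0.05171736,  0.04087168,  0.08221888, -0.0666188 ,
        0.04136599,  0.0154058 ]), 'tau': array([ 1.38264377e-04, -4.69217670e+01,  2.59523503e-01, -1.71036780e+01,
        1.00907375e-02,  9.80606623e-03,  4.10031795e-07]), 'tcp_pos': array([ 6.49098236e-01, -1.22342656e-05,  1.93204731e-01]), 'tool_rot': array([-9.01539062e+01, -4.38316630e-03, -8.99945732e+01]), 'contact_force': array([-0.89837744,  0.53745759,  0.34921628]), 'torque': array([ 0.03827608,  0.01778695, -0.00562051]), 'width': 0.08559621079174594}
scene {'vfov': 49.582236488473484, 'cx': 273.55668167618256, 'cy': 205.60060634790403, 'pose': array([[-0.06512401, -0.80302658,  0.59237419,  1.22560756],
       [ 0.99786309, -0.04925193,  0.04293611,  0.09908322],
       [-0.00530326,  0.5939045 ,  0.80451806,  0.93755879],
       [ 0.        ,  0.        ,  0.        ,  1.        ]])}
side {'vfov': 52.8432888265425, 'cx': 275.74815623376753, 'cy': 217.61888575370918, 'pose': array([[-0.94688701,  0.17617821, -0.2690097 ,  0.37826183],
       [-0.32155156, -0.51070008,  0.79736442,  0.75233467],
       [ 0.00309496,  0.84151451,  0.54022565,  0.61694962],
       [ 0.        ,  0.        ,  0.        ,  1.        ]])}
wrist {'vfov': 71.99143492713945, 'cx': 277.2918578041545, 'cy': 211.578461690818, 'pose': array([[ 9.99994736e-01, -7.54334413e-04,  3.15570322e-03,
         6.49214935e-01],
       [-1.29321177e-04,  9.62559973e-01,  2.71068776e-01,
         6.91948141e-02],
       [-3.24203011e-03, -2.71067757e-01,  9.62554809e-01,
         3.73640674e-01],
       [ 0.00000000e+00,  0.00000000e+00,  0.00000000e+00,
         1.00000000e+00]])}
```

View pics/scene0.png

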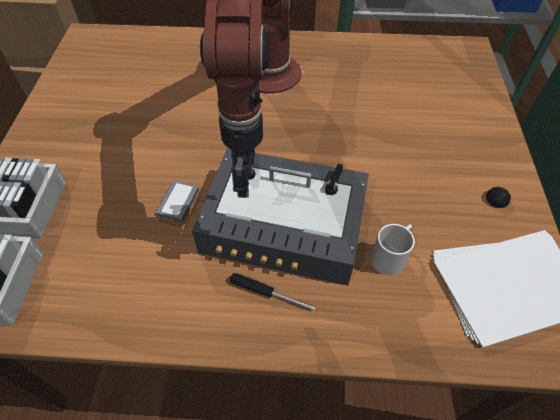

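View pics/wrist0.png

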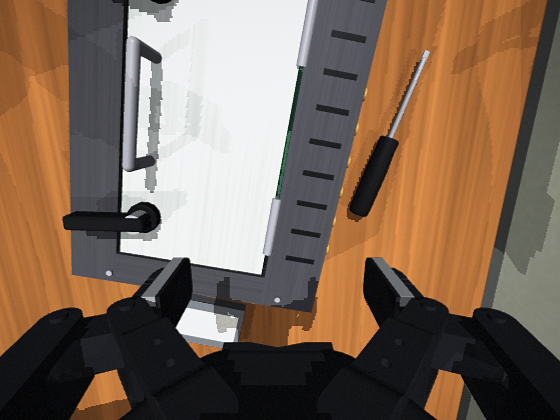

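The scene view (from behind the amp) shows the amp slightly yawed, with the mug on its left (395,250), the case on its right (178,200) and the driver behind. The wrist view shows the handle at (130,100), the right wing pointing to the robot from its hub at (147,217), and the left hub near the top edge. Next I measure these from depth.

```bash
python3 - <<'E'
from h import *
for n in('scene','wrist','side'):
    z=np.load(n+'.npz');im,d,P=z['im'].astype(int),z['d'],z['P']
    v=d>0; Z=P[...,2]
    w=v&(abs(Z-.096)<.006)&(im.min(-1)>150)&(P[...,0]>.4)&(P[...,0]<.9)&(abs(P[...,1])<.3)
    q=P[w]; r=cv2.minAreaRect(q[:,:2].astype(np.float32)*1000); print(n,'panel',w.sum(),r,np.median(q[:,2]))
    hb=v&(Z>.129)&(Z<.145)&(abs(P[...,1])<.3)&(P[...,0]>.4)&(P[...,0]<.85)&(im.min(-1)>90)
    k,l,s,c=cv2.connectedComponentsWithStats(hb.astype(np.uint8))
    for i in range(1,k):
        if s[i,4]>40: 
            q=P[l==i]; print('  light',s[i],q.mean(0).round(4),q.min(0).round(3),q.max(0).round(3),cv2.fitLine(q[:,:2].astype(np.float32),2,0,.01,.01).ravel().round(3))
    hb=v&(Z>.121)&(Z<.135)&(abs(P[...,1])<.3)&(P[...,0]>.4)&(P[...,0]<.85)&(im.max(-1)<80)
    k,l,s,c=cv2.connectedComponentsWithStats(hb.astype(np.uint8))
    for i in range(1,k):
        if s[i,4]>25: 
            q=P[l==i]; print('  dark',s[i],q.mean(0).round(4),[cv2.boxPoints(cv2.minAreaRect(q[:,:2].astype(np.float32))).round(3).tolist()])
    # mug
    m=v&(Z>.085)&(Z<.1)&(P[...,1]>.2)&(im.min(-1)>110)
    if m.sum()>10: q=P[m];print('  mugrim',q.min(0),q.max(0))
E
```

```text
scene panel 5362 ((595.8340454101562, 110.16142272949219), (409.24871826171875, 178.8492889404297), 79.8755874633789) 0.09674245745268567
  light [270 166  41  13 142] [0.5377 0.0893 0.1404] [0.524 0.041 0.132] [0.549 0.135 0.145] [0.182 0.983 0.538 0.089]
  dark [328 164  15  24 147] [0.5328 0.1933 0.128 ] [[[0.49399998784065247, 0.19900000095367432], [0.5619999766349792, 0.17499999701976776], [0.5659999847412109, 0.18799999356269836], [0.49900001287460327, 0.21199999749660492]]]
  mugrim [0.52626535 0.20001966 0.08501121] [0.71804506 0.36496242 0.09989572]
wrist panel 38058 ((583.3997192382812, 45.41949462890625), (283.4729919433594, 186.0284423828125), 79.77556610107422) 0.09685630127906264
  light [ 122   36   19  136 1511] [0.5368 0.0897 0.1411] [0.523 0.037 0.134] [0.548 0.135 0.145] [0.18  0.984 0.537 0.09 ]
  dark [141  42   9  15 103] [0.5471 0.1282 0.1277] [[[0.5429999828338623, 0.125], [0.5460000038146973, 0.12300000339746475], [0.5509999990463257, 0.13099999725818634], [0.5479999780654907, 0.13300000131130219]]]
  dark [134 158  10  13  79] [0.5315 0.0422 0.1278] [[[0.528
[... 509 characters left out ...]
80.07872772216797) 0.09697212560120472
  light [295 223  25  30 188] [0.5368 0.0936 0.1395] [0.524 0.04  0.129] [0.549 0.136 0.144] [0.184 0.983 0.537 0.094]
  dark [323 214  33  12 181] [ 0.4898 -0.0085  0.1269] [[[0.4569999873638153, -0.017000000923871994], [0.5270000100135803, -0.02199999988079071], [0.527999997138977, -0.006000000052154064], [0.4580000042915344, -0.0010000000474974513]]]
  dark [279 265  35  21 253] [0.5251 0.1972 0.1274] [[[0.49399998784065247, 0.1979999989271164], [0.5590000152587891, 0.17599999904632568], [0.5630000233650208, 0.1899999976158142], [0.49900001287460327, 0.21199999749660492]]]
  mugrim [0.52999288 0.20010291 0.08501978] [0.74826753 0.36566967 0.09975341]
```

View pics/side0.png

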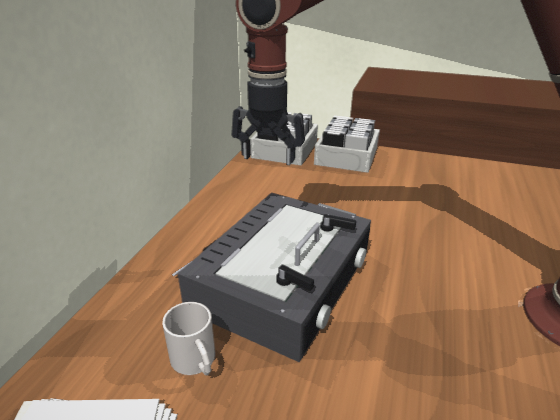

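>>> arm_command([
  [[0, 0, 0, 0, 0.09, 0, -1], [0, 0, 0, 0, 0.18, 0, -1], [0.001, 0, -0.03, 0, 0.18, 0, -1], [0.003, 0, -0.07, 0, 0.18, 0, -1], [0.003, 0, -0.07, 0, 0.18, 0, -1]],
])

```text
time_s: 0.65
tcp_pos: [0.572, -0.0036, 0.1925]
tool_rot: [-90.7, -0.1, -100.3]
contact_force: [0.5, -0.5, -0.3]
width: 0.012
```

>>> arm_command([
  [[-0.003, 0, -0.035, 0, 0, 0, -1], [-0.005, 0, -0.07, 0, 0, 0, -1], [-0.0065, 0, -0.1075, 0, 0, 0, -1], [-0.0065, 0.03, -0.1075, 0, 0, 0, -1], [-0.0065, 0.06, -0.1075, 0, 0, 0, -1], [-0.0065, 0.08, -0.1075, 0, 0, 0, -1], [-0.0065, 0.087, -0.1075, 0, 0, 0, -1], [-0.0065, 0.087, -0.1075, 0, 0, 0, -1]],
])

```text
time_s: 1.45
tcp_pos: [0.4752, 0.0227, 0.1068]
tool_rot: [-90.1, -0.0, -100.3]
contact_force: [-0.2, 0.2, 0.8]
width: 0.0001
```

```bash
python3 - <<'E'
from h import *
s=readout.get_state(); print(s['tcp_pos'],s['tool_rot'],s['contact_force'],s['width'])
im,d,p=cam('wrist'); im2,_,_=cam('side'); 
save('w1.png',np.hstack([cv2.resize(im,(400,300)),cv2.resize(im2[100:370,150:510],(400,300))]))
E
```

```text
[0.47522779 0.02266402 0.10675608] [-9.00961535e+01 -2.46879189e-02 -1.00306693e+02] [-0.24359842  0.15676952  0.81012793] 0.00012453090703058595
```

View pics/w1.png

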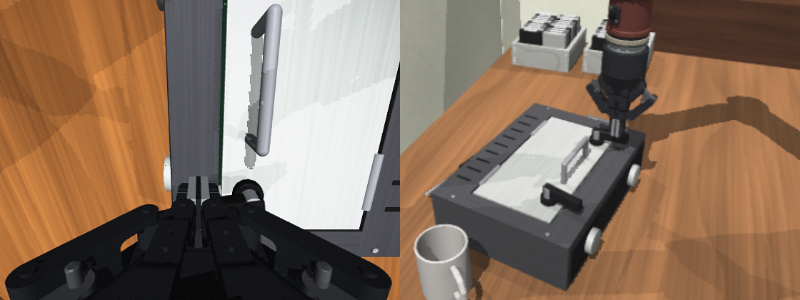

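>>> arm_command([
  [[0.011, 0, -0.001, 0, 0, 0, -1], [0.0225, 0, -0.002, 0, 0, 0, -1], [0.032, 0, -0.0015, 0, 0, 0, -1], [0.041, 0, -0.001, 0, 0, 0, -1], [0.05, 0, 0.004, 0, 0, 0, -1], [0.059, 0, 0.009, 0, 0, 0, -1], [0.064, 0, 0.015, 0, 0, 0, -1], [0.068, 0, 0.02, 0, 0, 0, -1], [0.07, 0, 0.0245, 0, 0, 0, -1], [0.071, 0, 0.0275, 0, 0, 0, -1], [0.071, 0, 0.029, 0, 0, 0, -1], [0.071, 0, 0.029, 0, 0, 0, -1]],
])

```text
time_s: 2.75
tcp_pos: [0.4914, -0.052, 0.1073]
tool_rot: [-90.0, 0.0, -100.3]
contact_force: [-0.5, 0.2, 0.8]
width: 0.0001
```

```bash
python3 - <<'E'
from h import *
s=readout.get_state(); print(s['tcp_pos'],s['contact_force'])
im,d,p=cam('scene'); im2,_,_=cam('side'); 
save('w2.png',np.hstack([cv2.resize(im[110:290,150:390],(400,300)),cv2.resize(im2[170:350,170:410],(400,300))]))
E
```

```text
[ 0.49135385 -0.05197823  0.10733683] [-0.52213836  0.16082759  0.8099986 ]
```

View pics/w2.png

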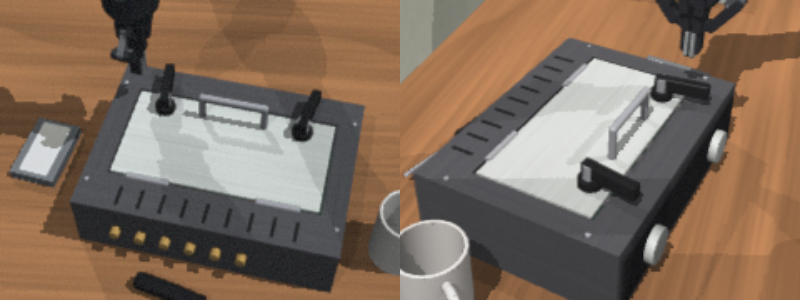

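```bash
python3 - <<'E'
from h import *
t=readout.get_state()['tcp_pos']
for n in('side','scene'):
    im,d,p=cam(n);P=pts(d,p);T=np.array(p['pose']);f=210/np.tan(np.radians(p['vfov'])/2)
    c=(t-T[:3,3])@T[:3,:3]; print(n,'tcp px',p['cx']+f*c[0]/-c[2],p['cy']-f*c[1]/-c[2])
    v=(d>0)&(P[...,2]>.14)&(P[...,2]<.3)&(abs(P[...,0]-t[0])<.1)&(abs(P[...,1]-t[1])<.1)
    q=P[v]
    for z in np.arange(.1,.26,.015):
        r=P[(d>0)&(abs(P[...,2]-z)<.0075)&(abs(P[...,0]-t[0])<.1)&(abs(P[...,1]-t[1])<.08)&(P[...,1]<-.02)]
        if len(r)>5: print(z.round(3),len(r),r.min(0).round(3),r.max(0).round(3))
    b=(d>0)&(P[...,2]>.121)&(P[...,2]<.135)&(im.max(-1)<80)&(abs(P[...,1])<.3)
    k,l,s,cc=cv2.connectedComponentsWithStats(b.astype(np.uint8))
    for i in range(1,k):
        if s[i,4]>40:
            q=P[l==i]; print('  dark',s[i],cv2.boxPoints(cv2.minAreaRect(q[:,:2].astype(np.float32))).round(3).tolist())
save('w3.png',cv2.resize(im[100:250,150:350],(800,600)))
E
```

```text
side tcp px 342.8352910923488 216.82363110879885
0.1 808 [ 0.432 -0.106  0.093] [ 0.591 -0.02   0.1  ]
0.145 19 [ 0.482 -0.049  0.147] [ 0.505 -0.037  0.152]
0.16 78 [ 0.478 -0.055  0.153] [ 0.506 -0.038  0.167]
0.175 91 [ 0.478 -0.058  0.168] [ 0.507 -0.038  0.182]
0.19 132 [ 0.462 -0.064  0.183] [ 0.528 -0.032  0.197]
0.205 249 [ 0.449 -0.068  0.198] [ 0.538 -0.031  0.212]
0.22 265 [ 0.438 -0.07   0.213] [ 0.55  -0.029  0.227]
0.235 381 [ 0.43  -0.071  0.228] [ 0.554 -0.028  0.242]
0.25 317 [ 0.444 -0.063  0.243] [ 0.542 -0.027  0.257]
  dark [323 214  33  12 184] [[0.4569999873638153, -0.017000000923871994], [0.5270000100135803, -0.019999999552965164], [0.527999997138977, -0.003000000026077032], [0.4580000042915344, -0.0]]
  dark [279 265  35  22 261] [[0.49399998784065247, 0.20000000298023224], [0.5600000023841858, 0.1770000010728836], [0.5640000104904175, 0.1899999976158142], [0.49900001287460327, 0.21299999952316284]]
scene tcp px 233.19967634382908 162.86413559965115
0.1 1334 [ 0.434 -0.105  0.093] [ 0.591 -0.02   0.107]
0.145 7 [ 0.49  -0.061  0.145] [ 0.5   -0.039  0.152]
0.
[... 284 characters left out ...]
476 -0.073  0.228] [ 0.554 -0.028  0.242]
0.25 121 [ 0.485 -0.073  0.243] [ 0.545 -0.029  0.257]
  dark [251  42  38  11 152] [[0.017000000923871994, 0.05999999865889549], [0.02800000086426735, -0.052000001072883606], [0.06800000369548798, -0.04800000041723251], [0.05700000002980232, 0.06300000101327896]]
  dark [245 148  10  24 139] [[0.4569999873638153, -0.017000000923871994], [0.5289999842643738, -0.01899999938905239], [0.5299999713897705, -0.004000000189989805], [0.4580000042915344, -0.0020000000949949026]]
  dark [328 164  15  24 148] [[0.4950000047683716, 0.1979999989271164], [0.5630000233650208, 0.17499999701976776], [0.5669999718666077, 0.18799999356269836], [0.5, 0.210999995470047]]
```

View pics/w3.png

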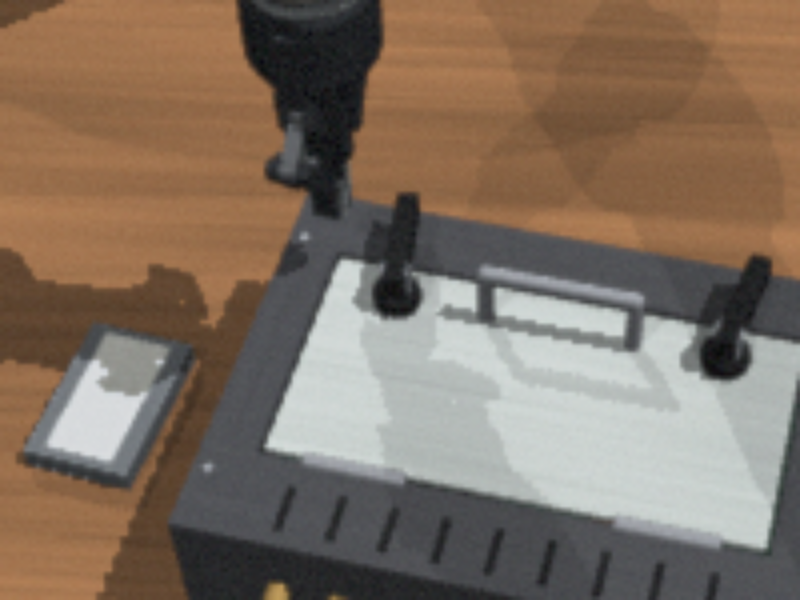

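The picture and depth agree that the fingertips were at z ≈ 0.147, about 39 mm above the reported TCP height. They passed over the right wing, which still lies where it was. The camera heights match the known panel height (0.096), so I trust them. I'll repeat the push 39 mm lower and check the depth before pushing.

>>> arm_command([
  [[-0.03, 0, -0.01, 0, 0, 0, -1], [-0.06, 0, -0.025, 0, 0, 0, -1], [-0.071, 0, -0.029, 0, 0, 0, -1], [-0.071, 0.005, -0.029, 0, 0, 0, -1], [-0.071, 0.016, -0.029, 0, 0, 0, -1], [-0.071, 0.025, -0.029, 0, 0, 0, -1], [-0.071, 0.025, -0.029, 0, 0, 0, -1]],
])

```text
time_s: 3.65
tcp_pos: [0.4742, 0.0209, 0.0807]
tool_rot: [-90.2, -0.1, -100.5]
contact_force: [-0.1, -0.6, -0.1]
width: 0.0001
```

```bash
python3 - <<'E'
from h import *
t=readout.get_state()['tcp_pos'];print(t,readout.get_state()['contact_force'])
im,d,p=cam('side');P=pts(d,p)
for z in np.arange(.104,.2,.006):
    r=P[(d>0)&(abs(P[...,2]-z)<.003)&(abs(P[...,0]-t[0])<.04)&(abs(P[...,1]-t[1]-.005)<.022)]
    if len(r)>3: print(z.round(3),len(r),r.min(0).round(3),r.max(0).round(3))
E
```

```text
[0.47423123 0.02093113 0.08067997] [-0.11412162 -0.55341034 -0.11952089]
0.122 13 [0.466 0.027 0.12 ] [0.484 0.035 0.125]
0.128 32 [0.463 0.022 0.125] [0.49  0.034 0.131]
0.134 37 [0.462 0.021 0.131] [0.491 0.034 0.137]
0.14 35 [0.461 0.017 0.137] [0.489 0.034 0.143]
0.146 37 [0.461 0.018 0.143] [0.489 0.033 0.149]
0.152 36 [0.462 0.02  0.149] [0.49  0.034 0.155]
0.158 31 [0.461 0.023 0.155] [0.497 0.036 0.161]
0.164 63 [0.448 0.015 0.161] [0.507 0.038 0.167]
0.17 99 [0.443 0.008 0.167] [0.512 0.04  0.173]
0.176 125 [0.44  0.005 0.173] [0.514 0.041 0.179]
0.182 85 [0.434 0.005 0.179] [0.513 0.041 0.185]
0.188 90 [0.435 0.004 0.185] [0.514 0.041 0.191]
0.194 74 [0.435 0.006 0.191] [0.514 0.042 0.197]
0.2 72 [0.434 0.012 0.197] [0.514 0.042 0.203]
```

>>> arm_command([
  [[0, 0.012, 0, 0, 0, 0, -1], [0.011, 0.012, -0.001, 0, 0, 0, -1], [0.0225, 0.012, -0.002, 0, 0, 0, -1], [0.032, 0.012, -0.0015, 0, 0, 0, -1], [0.041, 0.012, -0.001, 0, 0, 0, -1], [0.05, 0.012, 0.004, 0, 0, 0, -1], [0.059, 0.012, 0.009, 0, 0, 0, -1], [0.064, 0.012, 0.015, 0, 0, 0, -1], [0.068, 0.012, 0.02, 0, 0, 0, -1], [0.07, 0.012, 0.0245, 0, 0, 0, -1], [0.071, 0.012, 0.0285, 0, 0, 0, -1], [0.071, 0.012, 0.0285, 0, 0, 0, -1]],
])

```text
time_s: 4.9
tcp_pos: [0.4901, -0.0528, 0.0701]
tool_rot: [-90.1, -0.0, -100.3]
contact_force: [-2.0, 0.1, 0.7]
width: 0.0
```

```bash
cat >> h.py <<'E'
def wings(n):
    im,d,p=cam(n);P=pts(d,p)
    for nm,h in(('R',(.518,-.0115)),('L',(.554,.185))):
        b=(d>0)&(P[...,2]>.119)&(P[...,2]<.131)&(im.max(-1)<80)&(np.hypot(P[...,0]-h[0],P[...,1]-h[1])<.07)
        q=P[b][:,:2].astype(np.float32)
        if len(q)>20:
            r=q-np.array(h); o=r[np.hypot(*r.T)>.03].mean(0); a=np.degrees(np.arctan2(o[1],o[0]))
            print(n,nm,len(q),'rad',np.radians(((a-169.7) if nm=='R' else (169.7-a))%360).round(2))
    return im
E
python3 - <<'E'
from h import *
s=readout.get_state();print(s['tcp_pos'],s['contact_force'])
im=wings('scene');wings('side')
save('w4.png',cv2.resize(im[100:250,150:350],(800,600)))
E
```

```text
[ 0.4901305  -0.05276719  0.07009622] [-2.03122893  0.08690144  0.74587855]
scene R 215 rad 1.61
scene L 148 rad 0.12
side R 155 rad 1.28
side L 285 rad 0.2
```

View pics/w4.png

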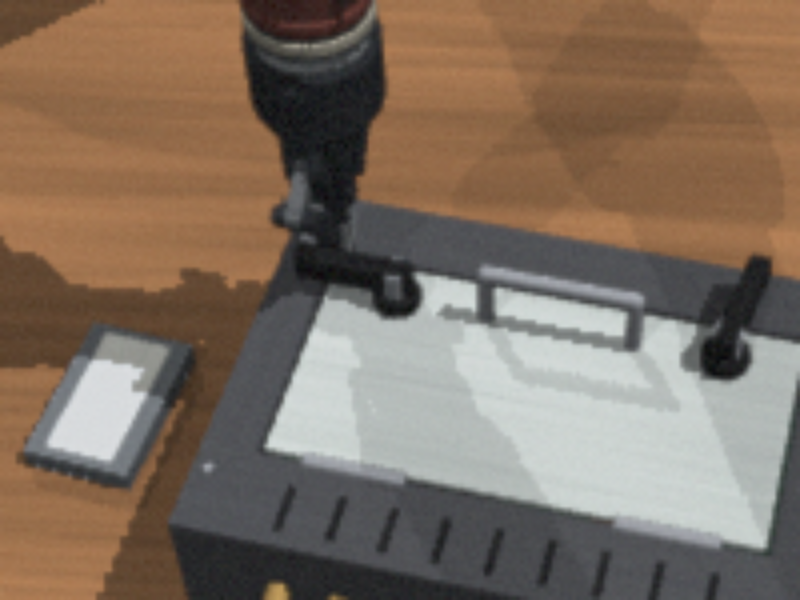

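The right wing now points outward, about along the seam. I press it a little further to its stop, then back off and lift.

>>> arm_command([
  [[0, 0, 0.003, 0, 0, 0, -1], [0, 0, 0.005, 0, 0, 0, -1], [0, 0, 0.006, 0, 0, 0, -1], [0, 0, 0.006, 0, 0, 0, -1]],
])

```text
time_s: 5.4
tcp_pos: [0.49, -0.053, 0.0699]
tool_rot: [-90.8, -0.1, -100.3]
contact_force: [-11.1, 2.6, 7.3]
width: -0.0002
```

>>> arm_command([
  [[0, 0, -0.02, 0, 0, 0, -1], [0, -0.03, -0.0345, 0, 0, 0, -1], [0, -0.06, -0.0345, 0, 0, 0, -1], [-0.03, -0.06, -0.0345, 0, 0, 0, -1], [-0.07, -0.06, -0.0345, 0, 0, 0, -1], [-0.11, -0.06, -0.0345, 0, 0, 0, -1], [-0.15, -0.06, -0.0345, 0, 0, 0, -1], [-0.19, -0.06, -0.0345, 0, 0, 0, -1], [-0.219, -0.06, -0.0345, 0, 0, 0, -1], [-0.219, -0.03, -0.0345, 0, 0, 0, -1], [-0.219, 0, -0.0345, 0, 0, 0, -1], [-0.219, 0, -0.0345, 0, 0, 0, -1]],
])

```text
time_s: 6.6
tcp_pos: [0.5004, 0.1676, 0.0676]
tool_rot: [-90.2, -0.2, -100.3]
contact_force: [0.2, 0.8, -0.1]
width: -0.0
```

>>> arm_command([
  [[-0.011, 0, -0.001, 0, 0, 0, -1], [-0.0225, 0, -0.002, 0, 0, 0, -1], [-0.032, 0, -0.0015, 0, 0, 0, -1], [-0.041, 0, -0.001, 0, 0, 0, -1], [-0.05, 0, 0.004, 0, 0, 0, -1], [-0.059, 0, 0.009, 0, 0, 0, -1], [-0.064, 0, 0.015, 0, 0, 0, -1], [-0.068, 0, 0.02, 0, 0, 0, -1], [-0.07, 0, 0.0245, 0, 0, 0, -1], [-0.071, 0, 0.029, 0, 0, 0, -1], [-0.071, 0, 0.033, 0, 0, 0, -1], [-0.071, 0, 0.035, 0, 0, 0, -1]],
])

```text
time_s: 7.8
tcp_pos: [0.5418, 0.2336, 0.0698]
tool_rot: [-90.8, -0.1, -100.2]
contact_force: [-15.5, 1.3, 8.0]
width: -0.0003
```

>>> arm_command([
  [[0, 0, -0.02, 0, 0, 0, -1], [0, -0.03, -0.02, 0, 0, 0, -1], [0, -0.07, -0.01, 0, 0, 0, 0.2], [0.03, -0.08, 0.013, 0, 0, 0, 0.2], [0.07, -0.08, 0.013, 0, 0, 0, 0.2], [0.11, -0.08, 0.013, 0, 0, 0, 0.2], [0.145, -0.08, 0.013, 0, 0, 0, 0.2], [0.145, -0.08, 0.013, 0, 0, 0, 0.2]],
])

```text
time_s: 8.6
tcp_pos: [0.5372, 0.0796, 0.1513]
tool_rot: [-89.8, -0.2, -100.9]
contact_force: [0.2, -0.5, -0.6]
width: 0.0512
```

```bash
python3 - <<'E'
from h import *
s=readout.get_state();print(s['time_s'],s['tcp_pos'],s['width'])
im=wings('scene');im2=wings('side');w=cam('wrist')[0]
save('w5.png',np.vstack([np.hstack([cv2.resize(im[120:280,170:390],(400,300)),cv2.resize(im2[130:350,170:410],(400,300))]),np.hstack([cv2.resize(w,(400,300))]*2)]))
E
```

```text
8.6 [0.53722607 0.07956161 0.1512677 ] 0.05118021378655834
scene R 198 rad 1.66
scene L 205 rad 1.63
side R 141 rad 1.55
side L 247 rad 1.53
```

View pics/w5.png

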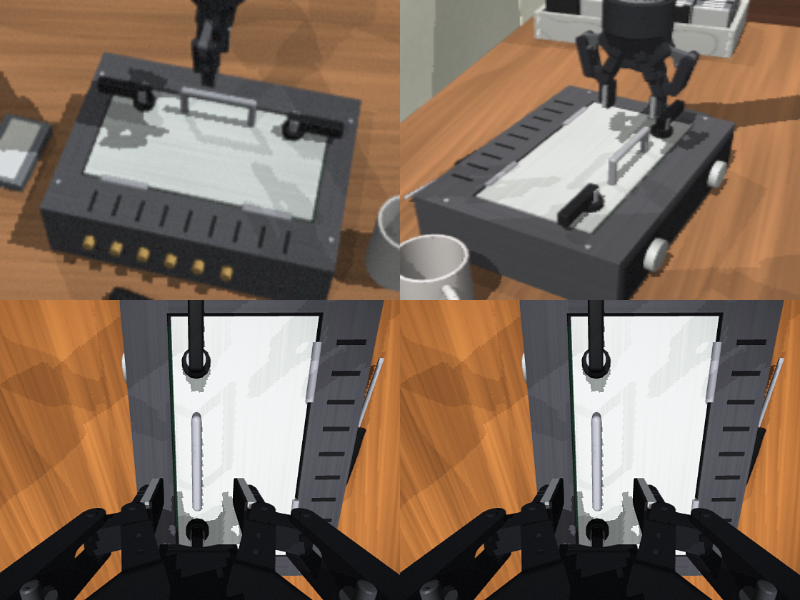

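Both wings read about 1.55 to 1.6 rad in both views and point outward, and the open fingers straddle the bar. I lower and grip.

>>> arm_command([
  [[-0.008, 0.03, -0.002, 0, 0, 0, 0.2], [-0.008, 0.055, -0.002, 0, 0, 0, 0.2], [-0.008, 0.066, -0.002, 0, 0, 0, 0.2], [-0.008, 0.066, -0.002, 0, 0, 0, 0], [-0.008, 0.066, -0.002, 0, 0, 0, -0.5], [-0.008, 0.066, -0.002, 0, 0, 0, -1], [-0.008, 0.066, -0.002, 0, 0, 0, -1], [-0.008, 0.066, -0.002, 0, 0, 0, -1], [-0.008, 0.066, -0.002, 0, 0, 0, -1]],
])

```text
time_s: 9.65
tcp_pos: [0.5378, 0.0953, 0.0858]
tool_rot: [-89.7, 0.1, -100.3]
contact_force: [3.9, -1.2, 3.3]
width: 0.0073
```

>>> arm_command([
  [[0, -0.006, 0.0024, 0, 0, 0, -1], [0, -0.0123, 0.005, 0, 0, 0, -1], [0, -0.018, 0.008, 0, 0, 0, -1], [0, -0.0239, 0.0112, 0, 0, 0, -1], [0, -0.0295, 0.0148, 0, 0, 0, -1], [0, -0.0349, 0.0186, 0, 0, 0, -1], [0, -0.04, 0.0227, 0, 0, 0, -1], [0, -0.0452, 0.027, 0, 0, 0, -1], [0, -0.0452, 0.027, 0, 0, 0, -1]],
])

```text
time_s: 10.55
tcp_pos: [0.561, 0.091, 0.129]
tool_rot: [-90.2, 0.0, -100.3]
contact_force: [1.6, 3.1, -9.4]
width: 0.0078
```

```bash
python3 - <<'E'
from h import *
s=readout.get_state();print(s['time_s'],s['tcp_pos'],s['width'],s['contact_force'],s['torque'])
im=cam('scene')[0];im2=cam('side')[0]
save('w6.png',np.hstack([cv2.resize(im[100:280,170:410],(400,300)),cv2.resize(im2[130:350,150:410],(400,300))]))
E
```

```text
10.55 [0.5609639  0.09099101 0.12902796] 0.007772824135192354 [ 1.63643657  3.14675156 -9.41332031] [ 0.65262052 -0.21846811 -0.03319468]
```

View pics/w6.png

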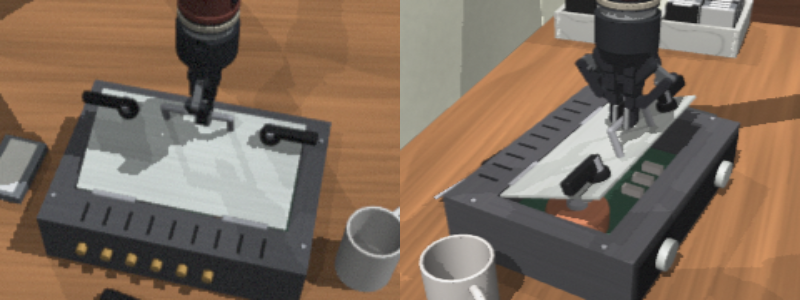

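The panel is lifting with the bar held. I continue along the arc.

>>> arm_command([
  [[0, -0.0047, 0.0046, 0, 0, 0, -1], [0, -0.0093, 0.0094, 0, 0, 0, -1], [0, -0.0136, 0.0144, 0, 0, 0, -1], [0, -0.0177, 0.0196, 0, 0, 0, -1], [0, -0.0214, 0.0251, 0, 0, 0, -1], [0, -0.025, 0.0307, 0, 0, 0, -1], [0, -0.0282, 0.0366, 0, 0, 0, -1], [0, -0.0312, 0.0425, 0, 0, 0, -1], [0, -0.0338, 0.0486, 0, 0, 0, -1], [0, -0.0361, 0.0548, 0, 0, 0, -1], [0, -0.038, 0.0611, 0, 0, 0, -1], [0, -0.0398, 0.0675, 0, 0, 0, -1]],
])

```text
time_s: 11.85
tcp_pos: [0.6264, 0.0793, 0.1739]
tool_rot: [-90.2, 0.1, -100.3]
contact_force: [-7.3, 3.7, 9.7]
width: 0.0075
```

>>> arm_command([
  [[0, -0.0014, 0.0065, 0, 0, 0, -1], [0, -0.0024, 0.013, 0, 0, 0, -1], [0, -0.003, 0.0196, 0, 0, 0, -1], [0, -0.0034, 0.0262, 0, 0, 0, -1], [0, -0.0034, 0.0328, 0, 0, 0, -1], [0, -0.0032, 0.0395, 0, 0, 0, -1], [0, -0.0026, 0.046, 0, 0, 0, -1], [0, -0.0017, 0.0527, 0, 0, 0, -1], [0, -0.0004, 0.0592, 0, 0, 0, -1], [0, 0.0012, 0.0656, 0, 0, 0, -1], [0, 0.0032, 0.0719, 0, 0, 0, -1], [0, 0.0032, 0.0719, 0, 0, 0, -1]],
])

```text
time_s: 13.05
tcp_pos: [0.7025, 0.0656, 0.1696]
tool_rot: [-89.5, 0.2, -100.3]
contact_force: [0.4, 3.3, 4.8]
width: 0.0073
```

```bash
cat >> h.py <<'E'
def panel(n):
    im,d,p=cam(n);P=pts(d,p)
    q=P-np.array([.659,.0645,.092]); xa=q@[.984,-.18,0]; ya=q@[.18,.984,0]; z=q[...,2]
    m=(d>0)&(abs(ya)<.145)&(abs(ya)>.05)&(z>.03)&(z<.15)&(abs(xa)<.1)&(im.min(-1)>70)
    if m.sum()>50:
        a=np.polyfit(z[m],xa[m],1); print(n,m.sum(),'panel',(np.pi/2+np.arctan(a[0])).round(3),'x0',a[1].round(4),'zmax',z[m].max().round(3))
    return im
E
python3 - <<'E'
from h import *
s=readout.get_state();print(s['time_s'],s['tcp_pos'],s['width'],s['contact_force'],s['torque'])
im=panel('scene');im2=panel('side')
save('w7.png',np.hstack([cv2.resize(im[70:280,150:430],(400,300)),cv2.resize(im2[70:350,100:470],(400,300))]))
E
```

```text
13.05 [0.70251038 0.06564702 0.16959071] 0.007338571447471702 [0.35592219 3.26923525 4.82415757] [ 0.7871969  -0.28193588 -0.01407909]
scene 2419 panel 1.579 x0 0.0021 zmax 0.15
side 2751 panel 1.56 x0 0.0011 zmax 0.15
```

View pics/w7.png

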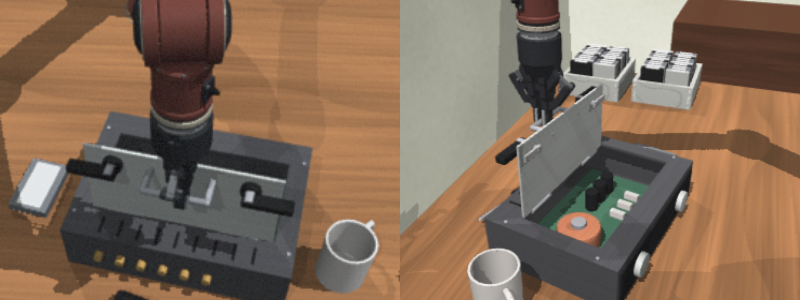

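Both views put the panel at 1.56 to 1.58 rad. I lean it slightly further, then open the fingers partway so they clear the plate, and lift straight out.

>>> arm_command([
  [[0, 0.0022, 0.006, 0, 0, 0, -1], [0, 0.0042, 0.011, 0, 0, 0, -1], [0, 0.0042, 0.011, 0, 0, 0, -1], [0, 0.0042, 0.011, 0, 0, 0, -0.8], [0, 0.0042, 0.011, 0, 0, 0, -0.6], [0, 0.0042, 0.011, 0, 0, 0, -0.45], [0, 0.0042, 0.011, 0, 0, 0, -0.45], [0, 0.0042, 0.012, 0, 0, 0, -0.45]],
])

```text
time_s: 13.95
tcp_pos: [0.7103, 0.0618, 0.1615]
tool_rot: [-90.1, -0.1, -100.4]
contact_force: [-0.2, -0.6, 0.5]
width: 0.0234
```

```bash
python3 - <<'E'
from h import *
s=readout.get_state();print(s['time_s'],s['tcp_pos'],s['width'],s['contact_force'])
panel('scene');panel('side')
E
```

```text
13.95 [0.7102899  0.06182208 0.16147757] 0.023388577384078908 [-0.21979931 -0.61388786  0.48289717]
scene 2073 panel 1.663 x0 0.0023 zmax 0.15
side 3014 panel 1.639 x0 0.0015 zmax 0.15
```

Force is about zero and the panel stands at about 1.65, so I lift out.

>>> arm_command([
  [[0, -0.01, 0.001, 0, 0, 0, -0.45], [0, -0.025, 0.001, 0, 0, 0, -0.45], [0, -0.045, 0.001, 0, 0, 0, -0.45], [0, -0.07, 0.001, 0, 0, 0, -0.45], [0, -0.1, 0.001, 0, 0, 0, -0.45], [0, -0.13, 0.001, 0, 0, 0, -0.45], [0, -0.15, 0.001, 0, 0, 0, -0.45], [0, -0.15, 0.001, 0, 0, 0, -0.45]],
])

```text
time_s: 14.85
tcp_pos: [0.7136, 0.0632, 0.3168]
tool_rot: [-89.5, 0.1, -100.3]
contact_force: [-0.6, 0.8, 0.7]
width: 0.0232
```

```bash
python3 - <<'E'
from h import *
s=readout.get_state();print(s['time_s'],s['tcp_pos'],s['contact_force'],s['joint_velocities'].round(1))
im=panel('scene');im2=panel('side')
save('w8.png',np.hstack([cv2.resize(im[70:340,100:460],(400,300)),cv2.resize(im2[70:350,100:470],(400,300))]))
E
```

```text
14.85 [0.71359383 0.06318205 0.31684933] [-0.64471684  0.79134392  0.66854107] [-0.   2.  -0.1  5.3 -0.  -2.3 -0. ]
scene 2060 panel 1.664 x0 0.0023 zmax 0.15
side 3007 panel 1.638 x0 0.0017 zmax 0.15
```

View pics/w8.png

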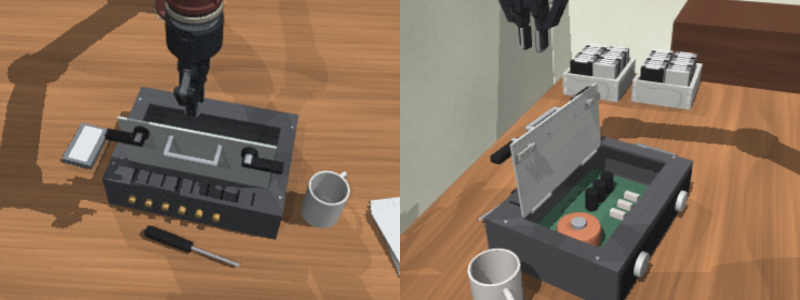

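The panel stands open at about 1.65 rad and is not moving. Both wings point outward, the gripper is well clear, and the mug, case and driver look untouched.

```bash
python3 -c "
from h import *
print(close_job())"
```

```text
the job is handed in; nothing more can be done
None
```

I unlocked both cam fasteners and left the panel standing open, leaning slightly back. The job was handed in at about 15 s.

**What I did:** I pushed each wing round with the shut fingers until the force rose at its stop (about 11 to 15 N). Then I gripped the pull bar and swung the panel up along its arc at about 0.5 rad/s. I leaned it a little past upright, let go with the fingers partly open and lifted clear.

**Last checks:**
- **Panel:** it read 1.66 rad (scene camera) and 1.64 rad (side camera), the same before and after I lifted away.
- **Fasteners:** the last angle readings, taken before the panel was lifted, were about 1.53 to 1.66 rad. In the final picture both wings still point outward.
- **Contact and bystanders:** the contact force was near zero and the gripper well clear. The case, mug and screwdriver look unmoved and the mug is upright, judged by eye and not measured.

**What disagreed:**
- **Fingertip height:** the tips were about 39 mm above the reported TCP height. My first push on the right wing therefore passed over it without touching; I corrected for the offset from then on.
- **Grip width:** the gripper read about 7.5 mm on the 10 mm bar, but the grip held.
- **Right wing angle:** a side-camera reading of 1.28 rad came while the fingers were still against the wing, and differed from the scene camera (1.61). After the final press and with the view clear, the two read 1.55 and 1.66.

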